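Key a strata block into its loan case

ROBOT

A 6-joint arm with a two-finger parallel gripper is mounted at the origin on a cart in front of the work surface, level with it; the furniture and walls round the work are solid. World frame = base frame: x ahead of the robot, y to its left, z up, the work surface at z = 0. Lengths are in m, angles in rad, forces in N, time in s.
With the tool pointing down it reaches from about 0.4 to 0.925 m from the base axis. Payload 12.5 kg.
Tool frame: the origin (TCP) lies at the very end of the fingers, on their centre line; the grasp point (between the pads) lies 19 mm behind it; y points along the fingers, z is the direction in which the jaws open and shut, and the axes are right-handed (so a half turn about y gives the same grasp; the last joint's range is limited). The gripper opens to 95 mm and grips with 3 to 60 N. Pads are 20 mm wide; open, the fingers measure 119 mm over their backs; the gripper's body (75 mm by 180 mm) begins 59 mm behind the grasp point.
Start: joints at [-1.283, 0.491, 1.559, -0, 1.092, -0.106], TCP at [0.24, -0.577, 0.215] pointing down, gripper open.
Joint ranges: [-3.1, 3.1], [-0.84, 2.19], [0.05, 2.79], [-1.13, 4.28], [0.06, 2.93], [-2.69, 2.69]. Speed limits (rad/s): [2.22, 2.22, 2.79, 3.14, 3.14, 3.14].

INTERFACE

Orientations are given as a unit quaternion [x, y, z, w].
In Python, from bench import r, optics gives the robot as it stands. Calls block until the motion is done:
- r.move_to(position, orientation): joint-space move of the TCP to a pose.
- r.movel(position, attitude=None, vel=0.15, contact_N=None): straight line of the TCP; attitude=None keeps the orientation; vel is the mean speed in m/s. With contact_N (N) it stops when the force on the tool has changed by that much, and returns True; else False.
- r.set_joints(angles): joint-space move.
- r.gripper_to(opening, grip_force=None): finger opening in m; grip_force is the grip in N (None keeps the last); returns when the fingers have stopped.
- r.dwell(seconds).
- r.solve_ik(position, orientation): joint angles nearest the present ones, or None.
- optics.read_camera(name): name is "scene" or "side" or "wrist"; returns the picture (480x640x3 uint8, blue, green, red); there is no depth.
- optics.camera_model(name): a dict with "K" (3x3 intrinsics, pixels), "dist" ([k1, k2, p1, p2, k3] as OpenCV has them; the pictures are not rectified), "origin" and "rotation" of the camera in the world. Camera axes: x right, y up, looking along -z (the intrinsics and any distortion apply to the point x, -y, -z); pixel columns grow to the right and rows downward; lengths in m; the calibration is good to about 2 mm. A picture is of the moment at which its call begins: read the wrist's pose just before it. camera_model takes no time and is no camera call; for the wrist camera it gives the pose at the moment of the call.
A pose or a line that the arm cannot do raises r.PlanningError and nothing moves.
- r.close_job(): hands the job in, once; it reports no verdict.
Readings, each from a call of its own:
- r.get_time(): time.
- r.get_joint_pos(): joint angles.
- r.get_joint_vel(): joint speeds.
- r.get_tau(): joint torques, N m.
- r.get_tcp_pos(): TCP position.
- r.get_tool_rot(): TCP orientation.
- r.get_wrist_force(): force on the tool from outside, world axes, zero at the start.
- r.get_wrist_torque(): the same for the moment, N m.
- r.get_finger_gap(): finger opening in m.
Only numpy, scipy, OpenCV 4.12 (cv2) and the standard library are available. Lean on these libraries where they do the work, as an engineer would, in place of code of your own. Each camera call takes 0.05 s, during which the arm holds its last target. There are 200 camera calls.

TASK

Pack the strata block for its school loan: lay it lengthwise on the cork bed of the open wooden case, then slide the follower board up to it with a push on its tab. Stand the wooden gib key in the slot that has opened behind the follower, press it down until it is fully home with its head on the end wall, so that the block is held tight against the sprung plate, and shut the lid. Leave the stones, the fossil and the hand lens where they are.

Things in the scene. Friction and masses are not known exactly. Their poses are not given: they have to be found in the camera images.
- case: Fixed wooden case, 190 x 126 mm, rim 76 mm up. Origin: on its underside, midway across, 100 mm from its -x end; x along it, z up. Inside 160 x 106 mm. From -x to +x: key-end wall (20 mm thick, inner face at x = -80 mm), key slot, follower board, cork bed (top 20 mm up), sprung buffer plate. Side walls' inner faces at y = +-53 mm. Lid hinged on the -y side.
- bed (a point): Where the middle of the block may be laid: 42.5 mm above the worktop, 10 mm short of the free buffer plate. Axes as the case; the block's length goes along x. From the follower's face to the plate there are at first 111 to 117 mm for the 95 mm block. Red wall-cabinet doors hang 0.48 m up, from x = 0.56 m on, between case and parts: carry things across nearer to the robot.
- follower (a joint): Follower board across the case: slide (m) along case +x, 2.5 N of drag, stays where left. Starts 0 to 0.006. Flat front face, 70 mm high, at case x = -57 mm + joint; at 0.022 it has brought the block up against the free plate. Its back slopes 1:6 to suit the key: at rim height the key slot is 9 mm + joint wide. 0.027 with the key home.
- follower_tab (a point): Middle of the back face (key-end side) of the follower's push tab: a wooden upstand in the follower's middle, 50 mm wide, 12 mm thick, top 90 mm above the worktop, 14 mm over the rim. This point is 84 mm up; push it along the case's +x until the block meets the plate.
- buffer (a joint): Buffer plate at the +x end, on rubber studs: pressed-in travel (m) along case +x; 2 N to start, 1.2 N more per mm, stop at 0.008. Its face is at case x = +60 mm when free (0). 0.005 with the key home.
- lid (a joint): Lid angle (rad): 0 shut; starts at 1.95 to 2.1 (its stop), leaning back beyond the -y side. Stiff hinge (0.15 N m): it stays at any angle, so push its outer edge up and over, then press it down until shut. A shell 30 mm high outside, 24 mm inside, 126 mm wide from the hinge, 190 mm long (case x).
- lid_edge (a point): Middle of the lid's outer top edge, opposite the hinge (126 mm out, 30 mm above the hinge when shut). Axes turn with the lid: y from hinge to edge, z out of the lid's outside.
- case_hinge (a point): Middle of the hinge line, on the -y edge of the rim, 76 mm above the worktop; axes as the case.
- key_head (a point): Centre of the head of the wooden gib key (110 g), standing upright on its tip. Head 44 (key x) x 60 (y) x 16 mm high. Below it a blade 56 mm long, 60 mm wide; in x from this point: straight face at -14 mm; sloping face at +22 mm under the head, +12.7 mm at the tip (taper 1:6). Tip 64 mm below this point. Grip the head across its 60 mm.
- key_home (a point): Where the key's head centre is when home: 84 mm above the worktop, head resting 8 mm over the key-end wall. Axes as the case; the key's x goes along x, straight face against the wall, slope against the follower. With the follower pushed up, the key set in the slot first stands 25 to 30 mm higher and must be pressed down, with 15 to 20 N at the end.
- block_mid (a point): Centre of the strata block, a plain wooden block of brown layers, 95 mm (x) x 55 mm (y) x 45 mm high, about 150 g, lying flat; either end may face either way.
- granite: Bystander: rounded granite cobble, 69 x 104 x 67 mm; origin under its centre.
- coral: Bystander: pale horn coral fossil standing on its cup, 42 x 42 x 66 mm; origin under its centre.
- lens: Bystander: folding hand lens lying open, 27 x 70 x 10 mm; origin under its centre.
Things that resemble listed ones, but are neither listed nor needed, are in the scene too. Leave any orange or red look-alike of the part that bears key_head alone.

How it is judged:
By the outcome, as a careful person would: the job done as asked, in the order asked, and still so for the second after the job is handed in, with the robot touching nothing.
It also fails if it takes over 72 s, if anything falls off the work surface, if the arm or the gripper's body presses on something with over 40 N, if the wrist force passes 120 N, or if a joint passes its speed limit or range.

## Working session

There is one attempt and no reset: what is moved stays moved. The work goes in short steps, each a Python script; the robot and the scene stay as the last script left them, time stands still between calls to the robot, and variables do not carry over. Pictures are saved under pics/ and viewed, about 8 in all and at most 12, crops included, and the job is handed in when it is done.

```bash
ls; mkdir -p pics
python3 - <<'E'
from bench import r, optics
import cv2, numpy as np
for n in ("scene","side"):
    cv2.imwrite(f"pics/{n}0.png", optics.read_camera(n))
for n in ("scene","side","wrist"):
    print(n, {k:np.round(np.array(v),4).tolist() for k,v in optics.camera_model(n).items()})
print(r.get_time(), r.get_tool_rot())
E
```

```text
pics
scene {'K': [[591.7688, 0.0, 324.7582], [0.0, 591.7688, 238.9254], [0.0, 0.0, 1.0]], 'dist': [-0.0441, 0.0, 0.0, 0.0, 0.0], 'origin': [-0.3366, 1.4273, 0.9197], 'rotation': [-0.1311, 0.5168, 0.8235, -0.1939]}
side {'K': [[459.9487, 0.0, 321.7685], [0.0, 459.9487, 244.0884], [0.0, 0.0, 1.0]], 'dist': [-0.118, 0.0, 0.0, 0.0, 0.0], 'origin': [0.3181, 1.0817, 0.9408], 'rotation': [-0.0272, 0.45, 0.8914, -0.0463]}
wrist {'K': [[415.4568, 0.0, 320.0917], [0.0, 415.4568, 232.0887], [0.0, 0.0, 1.0]], 'dist': [0.0295, 0.0, 0.0, 0.0, 0.0], 'origin': [0.3172, -0.5445, 0.3838], 'rotation': [-0.1244, 0.0843, -0.5487, 0.8224]}
0.1 [-0.13837791  0.69378356 -0.69309893  0.13831052]
```

View pics/scene0.png

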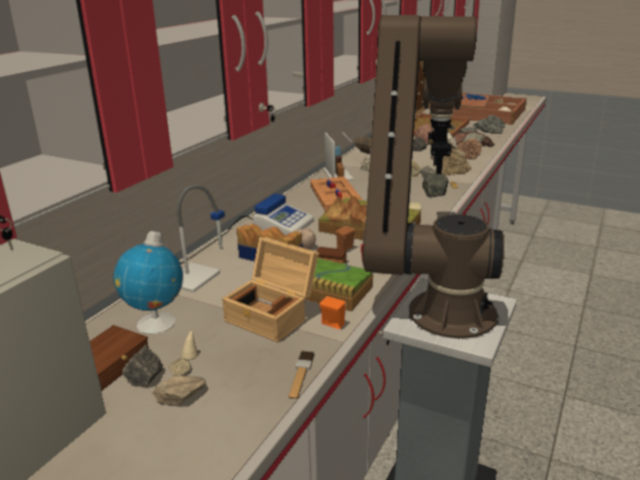

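View pics/side0.png

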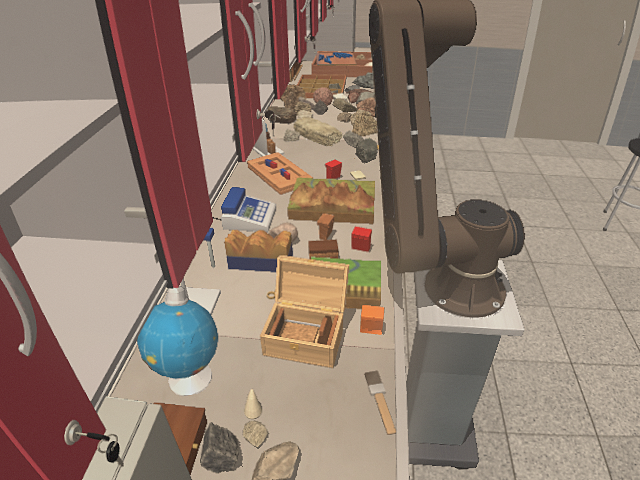

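The side view shows the open case at about (305,325), with its lid leaning towards -y. The follower and tab are on the robot side, at about (328,330). Behind the lid, the wooden key stands at about (326,226) and the block lies at about (323,248). The orange and red blocks are decoys. Next I'll get rough positions and then wrist close-ups.

```bash
cat > h.py <<'E'
from bench import r, optics
import cv2, numpy as np
from scipy.spatial.transform import Rotation as R
def cam(n):
    m=optics.camera_model(n); return {k:np.array(v,float) for k,v in m.items()}
def rot(m):
    q=m["rotation"]; return R.from_quat(q) if q.shape==(4,) else R.from_matrix(q)
def ray(m,uv):
    p=cv2.undistortPoints(np.array(uv,float).reshape(-1,1,2),m["K"],m["dist"]).reshape(-1,2)
    return rot(m).apply(np.c_[p[:,0],-p[:,1],-np.ones(len(p))])
def onz(m,uv,z):
    d=ray(m,uv); return m["origin"]+d*((z-m["origin"][2])/d[:,2])[:,None]
def proj(m,P):
    q=rot(m).inv().apply(np.atleast_2d(P)-m["origin"]); q=q*[1,-1,-1]
    return cv2.projectPoints(q,np.zeros(3),np.zeros(3),m["K"],m["dist"])[0].reshape(-1,2)
def down(yaw):
    """tool pointing down, jaw axis (tool z) along world yaw"""
    z=np.array([np.cos(yaw),np.sin(yaw),0]); y=np.array([0,0,-1.]); x=np.cross(y,z)
    return R.from_matrix(np.c_[x,y,z]).as_quat()
def shot(n,f):
    m=cam(n); im=optics.read_camera(n); cv2.imwrite("pics/"+f,im); np.save("pics/"+f+".npy",m,allow_pickle=True); return m,im
E
python3 - <<'E'
from h import *
m=cam("side"); s=cam("scene")
print("key top",onz(m,[[326,216]],.08),"block",onz(m,[[323,244]],.045))
print("key scene",onz(s,[[346,232]],.08))
print("case rim", onz(m,[[262,336],[337,343],[349,293],[274,285]],.076).round(3))
q=R.from_quat(r.get_tool_rot()).as_matrix(); print(q.round(3)); 
c=cam("wrist"); M=rot(c).as_matrix()
print("cam in tool", (q.T@(c["origin"]-np.array(r.get_tcp_pos()))).round(3), (q.T@M).round(3), M.round(3))
E
```

```text
key top [[ 0.45184227 -0.24132567  0.08      ]] block [[ 0.45025993 -0.12613405  0.045     ]]
key scene [[ 0.43320635 -0.20829701  0.08      ]]
case rim [[0.557 0.317 0.076]
 [0.368 0.321 0.076]
 [0.35  0.136 0.076]
 [0.563 0.124 0.076]]
[[-0.923 -0.     0.384]
 [-0.384  0.001 -0.923]
 [-0.    -1.    -0.001]]
cam in tool [-0.084 -0.17  -0.   ] [[-0.    -0.955 -0.297]
 [ 0.001  0.297 -0.955]
 [ 1.    -0.     0.001]] [[ 0.384  0.881  0.275]
 [-0.923  0.367  0.112]
 [-0.002 -0.297  0.955]]
```

Run:
```python
from h import *
for y in (90,-90,0,180): print(y,[ (None if s is None else np.round(s,2)) for s in (r.solve_ik([.44,-.18,.32],down(np.radians(y))), r.solve_ik([.46,.2,.36],down(np.radians(y))))])
y=np.radians(90)
r.move_to([.46,-.2,.27],down(y)); shot("wrist","w1.png"); print(r.get_time())
r.move_to([.46,.2,.36],down(y)); shot("wrist","w2.png"); print(r.get_time(), r.get_joint_pos())
```

```text
90 [array([-0.53,  0.17,  1.75, -0.  ,  1.22, -2.1 ]), array([ 0.28,  0.19,  1.63, -0.  ,  1.33, -1.29])]
-90 [array([-0.53,  0.17,  1.75, -0.  ,  1.22,  1.04]), array([ 0.28,  0.19,  1.63, -0.  ,  1.33,  1.85])]
0 [array([-0.53,  0.17,  1.75, -0.  ,  1.22, -0.53]), array([ 0.28,  0.19,  1.63, -0.  ,  1.33,  0.28])]
180 [array([-0.53,  0.17,  1.75, -0.  ,  1.22,  2.61]), None]
1.9
3.4667 [ 2.76594670e-01  1.87138976e-01  1.62915835e+00 -1.86844059e-04
  1.32581800e+00 -1.29288978e+00]
```

View pics/w1.png

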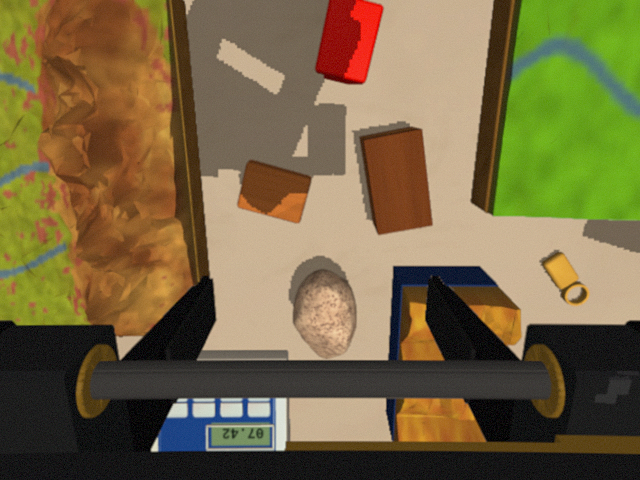

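View pics/w2.png

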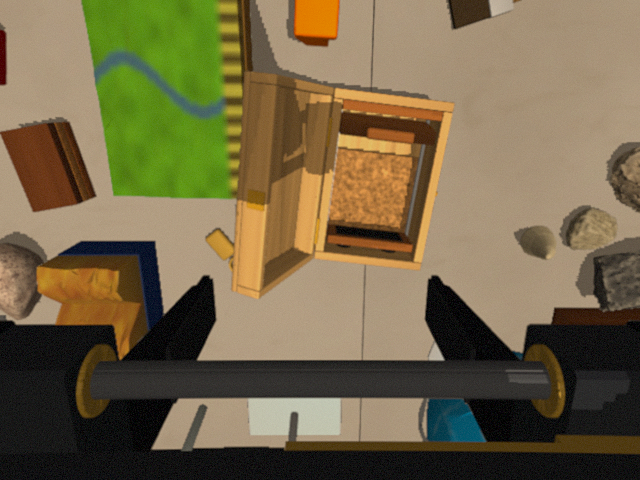

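Run:
```python
import cv2, numpy as np
a=cv2.imread("pics/w1.png")[110:250,230:440]; b=cv2.imread("pics/w2.png")[65:305,225:465]
def up(i,f,o):
    i=cv2.resize(i,None,fx=f,fy=f,interpolation=cv2.INTER_CUBIC)
    for k in range(0,max(i.shape[0],i.shape[1]),int(20*f)):
        for ax in (0,1):
            t=str(o[ax]+int(k/f)); p=(k,8) if ax==0 else (0,k+8)
            cv2.putText(i,t,p,0,.35,(255,255,255),1)
    return i
cv2.imwrite("pics/c1.png",up(a,3.8,(230,110))); cv2.imwrite("pics/c2.png",up(b,2.5,(225,65)))
```

```text
(no output)
```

View pics/c1.png

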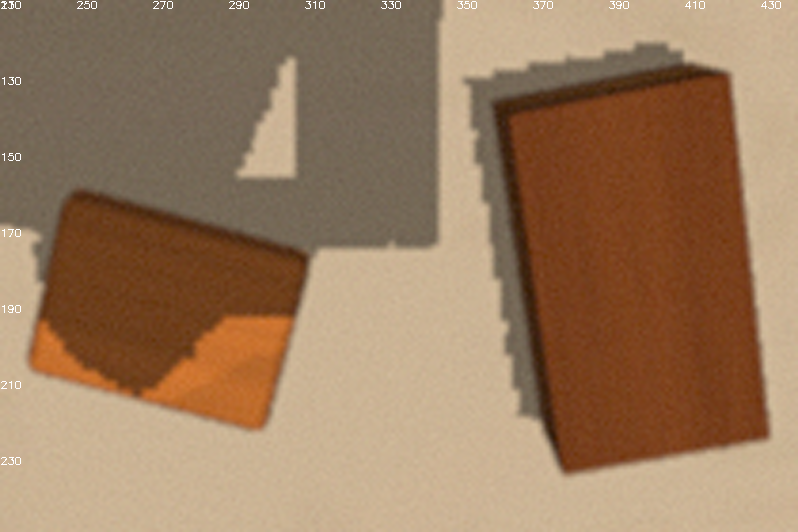

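View pics/c2.png

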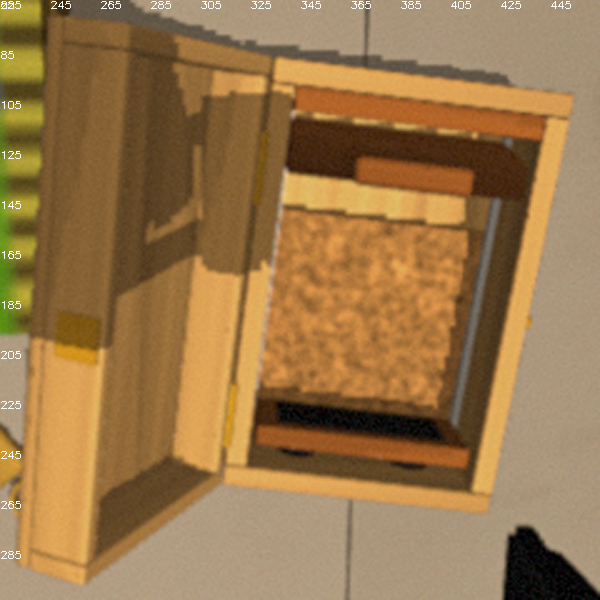

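The crops give me clean corners for the block top, the key head top and the case rim. I still need the direction of the key's slope, so I'll fit the poses and crop the key from the fixed cameras.

```bash
cat >> h.py <<'E'
def fit2(m,uv,P,z,x0):
    """planar pose (x,y,yaw) of corner points P (n,2) at height z from pixels"""
    from scipy.optimize import least_squares
    uv=np.array(uv,float);P=np.array(P,float);z=np.broadcast_to(z,len(P))
    def f(p):
        c,s=np.cos(p[2]),np.sin(p[2])
        W=np.c_[p[0]+c*P[:,0]-s*P[:,1],p[1]+s*P[:,0]+c*P[:,1],z]
        return (proj(m,W)-uv).ravel()
    o=least_squares(f,x0); return o.x,np.sqrt((o.fun**2).mean())
def load(f): return np.load("pics/"+f+".npy",allow_pickle=True).item()
E
python3 - <<'E'
from h import *
m1=load("w1.png");m2=load("w2.png")
g=lambda L,f,ox,oy:[(ox+x/f-.5+.5/f,oy+y/f-.5+.5/f) for x,y in L]
# image right=+Y, down=+X
blk=g([(510,118),(730,73),(769,437),(566,472)],3.8,230,110)
key=g([(75,195),(302,260),(262,430),(31,370)],3.8,230,110)
cas=g([(274,57),(573,95),(489,512),(224,484)],2.5,225,65)
def box(a,b,c,d): return [(a,c),(a,d),(b,d),(b,c)]
print("block",fit2(m1,blk,box(-.0475,.0475,-.0275,.0275),.045,[.42,-.12,0]))
print("key",fit2(m1,key,box(-.022,.022,-.03,.03),.072,[.42,-.22,0]))
p,e=fit2(m2,cas,box(-.1,.09,-.063,.063),.076,[.45,.22,0]); print("case",p,e)
for n,L in (("blk",onz(m1,blk,.045)),("key",onz(m1,key,.072)),("case",onz(m2,cas,.076))): print(n,np.linalg.norm(np.diff(np.r_[L,L[:1]],axis=0),axis=1).round(4))
T=g([(357,157),(473,167),(473,195),(357,183)],2.5,225,65)
W=onz(m2,T,.09)[:,:2]-p[:2]; c,s=np.cos(p[2]),np.sin(p[2]); print("tab in case",(W@np.array([[c,-s],[s,c]])).round(4))
B=g([(257,427),(468,447)],2.5,225,65)
W=onz(m2,B,.065)[:,:2]-p[:2]; print("buffer z=.065",(W@np.array([[c,-s],[s,c]])).round(4))
S=g([(295,87),(545,118),(540,138),(296,107)],2.5,225,65)
W=onz(m2,S,.076)[:,:2]-p[:2]; print("band",(W@np.array([[c,-s],[s,c]])).round(4))
a=cv2.imread("pics/side0.png")[205:265,295:375]; b=cv2.imread("pics/scene0.png")[222:272,310:390]
cv2.imwrite("pics/c3.png",np.vstack([cv2.resize(x,None,fx=5,fy=5,interpolation=cv2.INTER_CUBIC) for x in (a,b)]))
E
```

```text
block (array([ 0.44936974, -0.12400307,  0.18633717]), np.float64(0.9326908562050599))
key (array([ 0.45211431, -0.24137614, -0.27148127]), np.float64(1.8383464960657718))
case [ 0.46700234  0.26532707 -0.11520358] 0.6762291365134495
blk [0.0539 0.0934 0.0531 0.0925]
key [0.0545 0.0426 0.057  0.0435]
case [0.125  0.1877 0.1252 0.1889]
tab in case [[-0.065  -0.0244]
 [-0.0663  0.0235]
 [-0.0552  0.0256]
 [-0.0547 -0.0229]]
buffer z=.065 [[ 0.0631 -0.0499]
 [ 0.0616  0.0502]]
band [[-0.0892 -0.0525]
 [-0.0887  0.0528]
 [-0.0805  0.0524]
 [-0.0815 -0.0511]]
```

View pics/c3.png

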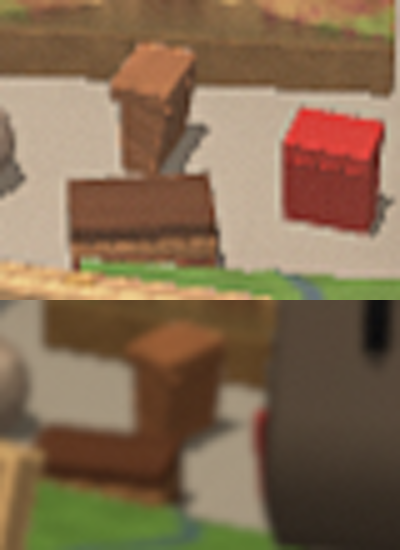

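The key's head overhangs to the left in both fixed views, which is world +x. Its slope is flush on the world -x side, so it needs about a half turn. I'll check this against a projected model and measure the lid angle.

```bash
cat >> h.py <<'E'
CASE=np.array([.46700,.26533,-.11520]); BLK=np.array([.44937,-.12400,.18634]); KEY=np.array([.45211,-.24138,-.27148+np.pi])
def c2w(x,y,z):
    c,s=np.cos(CASE[2]),np.sin(CASE[2]); return np.array([CASE[0]+c*x-s*y,CASE[1]+s*x+c*y,z])
E
python3 - <<'E'
from h import *
from scipy.optimize import least_squares
for yaw in (KEY[2],KEY[2]-np.pi):
    c,s=np.cos(yaw),np.sin(yaw)
    for n,L in (("head",[(-.022,.056),(.022,.056)]),("bladetop",[(-.014,.056),(.022,.056)]),("tip",[(-.014,0),(.0127,0)])):
        ys=.03 if c<0 else .03
        P=[(KEY[0]+c*x-s*y,KEY[1]+s*x+c*y,z) for x,z in L for y in (.03,-.03)]
        print(n,((proj(cam("side"),P)-[295,205])*5).round(0).tolist())
m=load("w2.png")
uv=np.array([(20,562),(83,582),(50,15),(128,20)])/2.5+[225,65]
def P(a):
    o=[]
    for x in (.09,-.1):
        for h in (.03,0):
            o.append(c2w(x,-.063+.126*np.cos(a)-h*np.sin(a),.076+.126*np.sin(a)+h*np.cos(a)))
    return np.array(o)
for a in (1.95,2.0,2.05,2.1): print(a,(proj(m,P(a))-uv).round(1).tolist())
E
```

```text
head [[141.0, 56.0], [109.0, 100.0], [199.0, 68.0], [169.0, 113.0]]
bladetop [[152.0, 58.0], [120.0, 103.0], [199.0, 68.0], [169.0, 113.0]]
tip [[152.0, 123.0], [121.0, 169.0], [187.0, 131.0], [156.0, 177.0]]
head [[169.0, 113.0], [199.0, 68.0], [109.0, 100.0], [141.0, 56.0]]
bladetop [[158.0, 111.0], [189.0, 66.0], [109.0, 100.0], [141.0, 56.0]]
tip [[158.0, 177.0], [188.0, 131.0], [122.0, 169.0], [153.0, 124.0]]
1.95 [[-1.8, 2.2], [1.8, 2.8], [-1.6, -0.2], [1.6, 1.5]]
2.0 [[-6.6, -0.2], [-4.3, 0.9], [-7.4, -0.6], [-5.7, 0.7]]
2.05 [[-11.0, -2.6], [-10.1, -1.1], [-12.8, -1.1], [-12.7, 0.0]]
2.1 [[-15.1, -5.1], [-15.6, -3.2], [-17.6, -1.4], [-19.3, -0.6]]
```

The model confirms key direction A, with the slope facing world -x. The lid is at about 1.96 rad. It would foul the gripper body over the case, so I'll place the block with the gripper tilted 8°.

```bash
cat >> h.py <<'E'
def tilt(q,deg):
    ax=np.array([np.cos(CASE[2]),np.sin(CASE[2]),0]); return (R.from_rotvec(-np.radians(deg)*ax)*R.from_quat(q)).as_quat()
def st(*a): print(*a,"t=%.1f"%r.get_time(),"tcp",np.round(r.get_tcp_pos(),4),"F",np.round(r.get_wrist_force(),1),"gap %.4f"%r.get_finger_gap(),flush=True)
E
python3 - <<'E'
from h import *
q=down(BLK[2]+np.pi/2)
r.move_to([BLK[0],BLK[1],.26],q); r.gripper_to(.075)
print(r.movel([BLK[0],BLK[1],.024],vel=.2,contact_N=8)); st("down")
r.gripper_to(.04,30); st("grip")
r.movel([BLK[0],BLK[1],.28],vel=.25); st("up")
pc=down(CASE[2]+np.pi/2); qt=tilt(pc,8)
p=c2w(.0025,.001,.28)
r.move_to([.43,.1,.30],pc)
r.move_to(p,qt); shot("side","s1.png"); shot("wrist","w3.png"); st("over")
E
```

```text
False
down t=6.7 tcp [ 0.4497 -0.1241  0.0246] F [-0.6  0.8 -1.1] gap 0.0750
grip t=7.2 tcp [ 0.4496 -0.1241  0.0244] F [-0.9  0.6  6.5] gap 0.0550
up t=8.3 tcp [ 0.4489 -0.1238  0.2789] F [-0.4  0.2 -1.5] gap 0.0551
over t=10.1 tcp [0.47   0.2646 0.2801] F [ 0.6 -0.3 -0.8] gap 0.0546
```

View pics/w3.png

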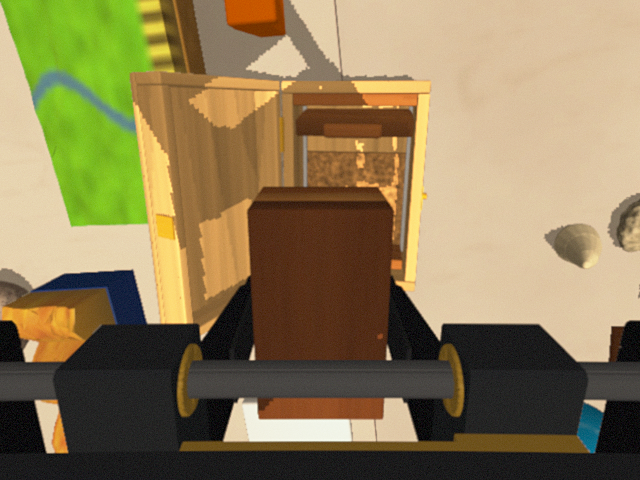

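The block is held square, at (320,290), with the case beneath it. Lowering it now.

Run:
```python
from h import *
qt=r.get_tool_rot()
print(r.movel(c2w(.0025,.001,.065),vel=.15,contact_N=10)); st("low")
print(r.movel(c2w(.0025,.001,.040),vel=.03,contact_N=4)); st("touch")
pos=np.array(r.get_tcp_pos())
r.gripper_to(.061); st("open")
print(r.movel(pos+[0,0,.12],vel=.15,contact_N=15)); 
pc=down(CASE[2]+np.pi/2)
r.move_to(c2w(-.06,.0,.30),pc); shot("wrist","w4.png"); st("up")
im=cv2.imread("pics/w4.png"); print(im.shape)
```

```text
False
low t=11.7 tcp [0.4699 0.2662 0.0657] F [ 0.4  0.1 -1.4] gap 0.0547
True
touch t=12.2 tcp [0.4694 0.2656 0.0473] F [ 1.1 -2.1  3.4] gap 0.0546
open t=12.6 tcp [0.4692 0.2658 0.0473] F [-0.3 -0.2 -0.4] gap 0.0610
False
up t=14.3 tcp [0.4075 0.272  0.2984] F [-0.3  0.1 -0.4] gap 0.0608
(480, 640, 3)
```

View pics/w4.png

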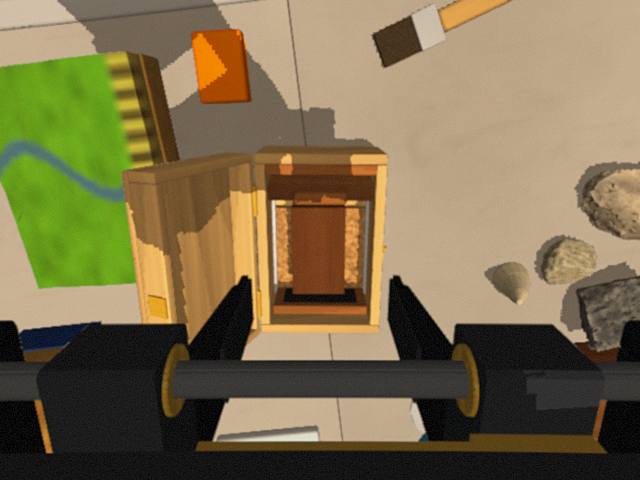

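The block lies flat and lengthwise on the cork at about (318,250), and the tab is clear at (320,197). Next I push the follower.

Run:
```python
from h import *
q=down(CASE[2])
def cx():
    d=np.array(r.get_tcp_pos())[:2]-CASE[:2]; return d@[np.cos(CASE[2]),np.sin(CASE[2])]
r.gripper_to(0.0)
r.move_to(c2w(-.098,0,.16),q); r.movel(c2w(-.098,0,.0805),vel=.15,contact_N=8); st("behind")
print(r.movel(c2w(-.070,0,.0805),vel=.03,contact_N=1.8)); st("touch"); print("x",cx())
print(r.movel(c2w(-.050,0,.0805),vel=.02,contact_N=4.5)); st("push"); print("x",cx())
```

```text
behind t=17.5 tcp [0.37   0.2768 0.081 ] F [-1.  -1.   0.5] gap 0.0002
True
touch t=18.4 tcp [0.3968 0.2733 0.0803] F [-0.3 -0.4  1.3] gap 0.0004
x -0.07070236217488224
True
push t=19.2 tcp [0.4152 0.271  0.0801] F [-0.9  0.8  2.2] gap 0.0001
x -0.05211205944892926
```

Run:
```python
from h import *
def cx():
    d=np.array(r.get_tcp_pos())[:2]-CASE[:2]; return d@[np.cos(CASE[2]),np.sin(CASE[2])]
st(); print(cx())
r.dwell(.2)
for i in range(4): print(np.round(r.get_wrist_force(),1)); 
x=cx()
r.movel(c2w(x-.01,0,.0805),vel=.05); r.movel(c2w(x-.01,0,.20),vel=.3)
r.move_to(c2w(-.06,0,.30),down(CASE[2]+np.pi/2)); shot("wrist","w5.png"); st()
a=cv2.imread("pics/w4.png")[140:340,240:400]; b=cv2.imread("pics/w5.png")[140:340,240:400]
cv2.imwrite("pics/c5.png",cv2.resize(np.hstack([a,b]),None,fx=2.5,fy=2.5,interpolation=cv2.INTER_CUBIC))
```

```text
t=19.2 tcp [0.4152 0.271  0.0801] F [-0.9  0.8  2.2] gap 0.0001
-0.05211205944892926
[-0.1  0.7 -0.2]
[-0.1  0.7 -0.2]
[-0.1  0.7 -0.2]
[-0.1  0.7 -0.2]
t=21.8 tcp [0.4073 0.2722 0.2993] F [ 0.3 -0.1 -0.1] gap 0.0005
```

View pics/c5.png

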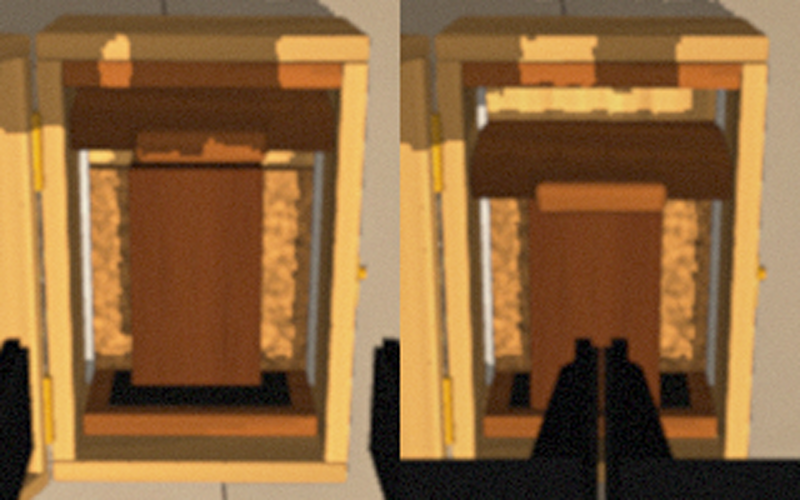

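The follower has moved about 20 mm, from j of about 2.6 to about 21.5, and the block is at or near the plate. I'll do one slow second push to confirm firm contact, then fetch the key.

Run:
```python
from h import *
def cx():
    d=np.array(r.get_tcp_pos())[:2]-CASE[:2]; return d@[np.cos(CASE[2]),np.sin(CASE[2])]
q=down(CASE[2]); ax=np.array([np.cos(CASE[2]),np.sin(CASE[2])])
r.move_to(c2w(-.066,0,.15),q); r.movel(c2w(-.066,0,.0805),vel=.12,contact_N=10)
r.movel(c2w(-.055,0,.0805),vel=.04)
f0=np.array(r.get_wrist_force())
x=-.054
while x<-.0465:
    r.movel(c2w(x,0,.0805),vel=.02); f=(np.array(r.get_wrist_force())-f0)[:2]@ax
    print("%.4f %.4f F %.1f t %.1f"%(x,cx(),f,r.get_time()))
    if f<-6.0: break
    x+=.001
r.movel(c2w(x-.012,0,.0805),vel=.05); r.movel(c2w(-.066,0,.2),vel=.3)
st()
```

```text
-0.0540 -0.0540 F 0.2 t 24.6
-0.0530 -0.0530 F -0.8 t 24.9
-0.0520 -0.0520 F 0.2 t 25.1
-0.0510 -0.0515 F -4.0 t 25.4
-0.0500 -0.0507 F -6.0 t 25.6
t=26.6 tcp [0.4016 0.2729 0.2004] F [-0.2 -1.1 -0. ] gap 0.0004
```

Contact is firm: the force steps to 4 N and then 6 N within about 1 mm, so the block is against the plate. Now the key.

Run:
```python
from h import *
q=down(KEY[2]+np.pi/2-2*np.pi)
print(np.round(r.solve_ik([KEY[0],KEY[1],.2],q),2))
r.move_to([.42,.02,.30],q)
r.move_to([KEY[0],KEY[1],.18],q); r.gripper_to(.08)
print(r.movel([KEY[0],KEY[1],.049],vel=.15,contact_N=8)); st("down")
r.gripper_to(.045,40); st("grip")
r.movel([KEY[0],KEY[1],.30],vel=.25); st("up")
pc=down(CASE[2]+np.pi/2)
r.move_to([.41,.05,.32],pc)
r.move_to(c2w(-.064,0,.25),pc); r.dwell(.1); shot("wrist","w6.png"); shot("side","s6.png"); st("over"); print(np.round(r.get_joint_pos(),2))
a=cv2.imread("pics/w6.png"); b=cv2.imread("pics/s6.png")[150:360,230:400]
b=cv2.resize(b,None,fx=480/210,fy=480/210,interpolation=cv2.INTER_CUBIC); a=a[:,120:520]
cv2.imwrite("pics/c6.png",np.hstack([a,b])); print(b.shape)
```

```text
[-0.62  0.35  1.85 -0.    0.94  1.22]
False
down t=31.1 tcp [ 0.4524 -0.2416  0.0496] F [-0.9  0.3 -0.2] gap 0.0802
grip t=31.6 tcp [ 0.4523 -0.2415  0.0494] F [-1.3  0.3  6. ] gap 0.0600
up t=32.7 tcp [ 0.4517 -0.2411  0.2988] F [ 0.6  0.8 -0.9] gap 0.0595
over t=36.2 tcp [0.404  0.2717 0.2505] F [ 0.1 -0.2 -1.5] gap 0.0596
[ 0.46  0.25  1.84 -0.    1.05 -1.  ]
(480, 389, 3)
```

View pics/c6.png

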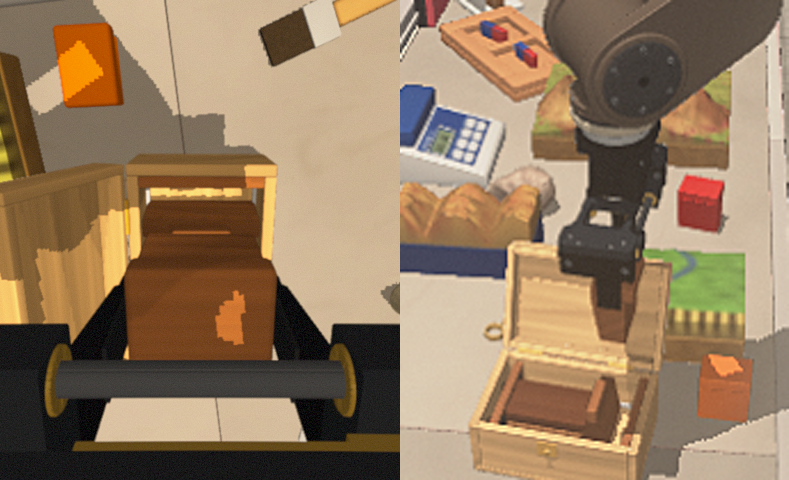

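Run:
```python
from h import *
m=load("w6.png"); im=cv2.imread("pics/w6.png").astype(int)
ax=np.array([np.cos(CASE[2]),np.sin(CASE[2])])
g=im[225:285,270:370].mean(axis=(1,2)); d=np.diff(g); k=np.argsort(-abs(d))[:8]+225; print(sorted(k.tolist()), g[::4].round(0))
for v in (235,258,262,266):
    W=onz(m,[[320,v]],.2735)[0]; print(v,"z.2735 case x %.4f"%((W[:2]-CASE[:2])@ax), "z.2575 %.4f"%((onz(m,[[320,v]],.2575)[0][:2]-CASE[:2])@ax))
# refit case from w6 rim front outer edge & inner edge
for v in (157,176,188): print(v,"rim x %.4f"%((onz(m,[[320,v]],.076)[0][:2]-CASE[:2])@ax))
```

```text
[229, 230, 231, 232, 233, 234, 236, 269] [51. 52. 75. 59. 57. 53. 57. 56. 50. 51. 54. 64. 73. 73. 71.]
235 z.2735 case x -0.1018 z.2575 -0.0967
258 z.2735 case x -0.0927 z.2575 -0.0866
262 z.2735 case x -0.0911 z.2575 -0.0848
266 z.2735 case x -0.0895 z.2575 -0.0830
157 rim x -0.1057
176 rim x -0.0900
188 rim x -0.0799
```

Run:
```python
from h import *
m=load("w6.png")
for o in (0,-.001,-.002,-.003):
    print(o,[np.round(proj(m,[c2w(x-.064+o,y,z+.0003)])[0],1).tolist() for x,z in ((-.022,.2735),(-.022,.2575),(-.014,.2015)) for y in (-.03,.03)])
im=cv2.imread("pics/w6.png").astype(int)
for c in (290,340): print(c,im[230:276,c-3:c+4].mean(axis=(1,2)).round(0).astype(int).tolist())
print(im[264:268,230:420].mean(axis=(0,2)).astype(int).tolist()[10:35],)
```

```text
0 [[243.2, 274.9], [400.7, 274.6], [249.9, 259.7], [393.6, 259.4], [266.9, 236.5], [375.5, 236.3]]
-0.001 [[243.1, 272.5], [400.9, 272.2], [249.8, 257.5], [393.7, 257.2], [266.8, 234.8], [375.6, 234.6]]
-0.002 [[242.9, 270.0], [401.0, 269.7], [249.7, 255.2], [393.8, 254.9], [266.7, 233.1], [375.7, 232.8]]
-0.003 [[242.8, 267.6], [401.2, 267.3], [249.6, 252.9], [393.9, 252.7], [266.7, 231.3], [375.7, 231.1]]
290 [50, 53, 59, 60, 60, 56, 58, 64, 66, 64, 62, 60, 59, 59, 57, 55, 60, 60, 58, 62, 62, 62, 57, 59, 57, 55, 55, 50, 50, 50, 48, 51, 52, 53, 52, 52, 53, 55, 58, 63, 66, 69, 69, 69, 69, 72]
340 [65, 87, 103, 92, 59, 47, 53, 55, 55, 55, 54, 53, 53, 49, 50, 50, 47, 50, 53, 56, 56, 57, 55, 57, 53, 53, 50, 51, 48, 49, 50, 50, 51, 54, 53, 56, 58, 59, 64, 67, 70, 74, 75, 74, 78, 76]
[183, 187, 188, 194, 190, 173, 137, 96, 64, 51, 49, 51, 53, 54, 53, 54, 53, 53, 53, 52, 53, 55, 56, 53, 50]
```

The key sits about 1.5 mm towards -x in the grasp, so I'll compensate and insert it.

Run:
```python
from h import *
X=-.0627
print(r.movel(c2w(X,0,.140),vel=.15,contact_N=10)); st("pre")
print(r.movel(c2w(X,0,.085),vel=.03,contact_N=6)); st("touch")
```

```text
False
pre t=37.0 tcp [0.4051 0.2726 0.1406] F [ 0.1  0.3 -0.6] gap 0.0594
True
touch t=38.4 tcp [0.4039 0.2723 0.0957] F [ 1.   0.3 -4.7] gap 0.0598
```

It touched with the head 26.7 mm above home, as expected. I'll seat it slightly, release, then press on the head.

Run:
```python
from h import *
print(r.movel(c2w(-.0635,0,.090),vel=.03,contact_N=15)); st("seat")
p=np.array(r.get_tcp_pos())
r.gripper_to(.070); st("rel")
r.movel(p+[0,0,.07],vel=.2,contact_N=10); r.gripper_to(0.0)
print(r.movel(c2w(-.065,0,.125),vel=.15,contact_N=8))
print(r.movel(c2w(-.065,0,.098),vel=.04,contact_N=4)); st("head")
z=np.array(r.get_tcp_pos())[2]
f0=r.get_wrist_force()[2]
while z>.086:
    z-=.003
    r.movel(c2w(-.065,0,z),vel=.04,contact_N=45)
    t=r.get_tcp_pos()[2]; f=r.get_wrist_force()[2]; print("cmd %.4f z %.4f F %.1f"%(z,t,f))
    if f>45: break
    if t<.0925 and f>27: break
st("pressed")
```

```text
False
seat t=38.7 tcp [0.404  0.2727 0.0897] F [ 0.1  1.3 -5.5] gap 0.0598
rel t=39.2 tcp [0.4039 0.2726 0.0901] F [ 0.7  0.2 -0.9] gap 0.0696
False
True
head t=41.7 tcp [0.4026 0.2728 0.1102] F [0.1 0.3 0.6] gap 0.0006
cmd 0.1072 z 0.1071 F 0.0
cmd 0.1042 z 0.1041 F -0.5
cmd 0.1012 z 0.1011 F -0.5
cmd 0.0982 z 0.0980 F 0.3
cmd 0.0952 z 0.0951 F 0.2
cmd 0.0922 z 0.0923 F 5.3
cmd 0.0892 z 0.0918 F 41.5
pressed t=43.5 tcp [0.4034 0.273  0.0918] F [-5.8 -6.2 41.5] gap 0.0006
```

Run:
```python
from h import *
r.movel(c2w(-.065,0,.20),vel=.25); r.move_to(c2w(-.075,0.0,.27),down(CASE[2]+np.pi/2)); r.dwell(.1)
shot("wrist","w7.png"); shot("side","s7.png"); st()
a=cv2.imread("pics/w7.png")[110:360,200:420]; b=cv2.imread("pics/s7.png")[270:380,240:400]; c=cv2.imread("pics/scene0.png")
f=lambda i,s:cv2.resize(i,None,fx=s,fy=s,interpolation=cv2.INTER_CUBIC)
A=f(a,1.8); B=f(b,2.4); h=max(A.shape[0],B.shape[0]); pad=lambda i:cv2.copyMakeBorder(i,0,h-i.shape[0],0,0,0)
o=np.hstack([pad(A),pad(B)]); print(o.shape,A.shape,B.shape); cv2.imwrite("pics/c7.png",o)
```

```text
t=44.6 tcp [0.3921 0.2737 0.2683] F [0.3 0.1 0.5] gap 0.0009
(450, 780, 3) (450, 396, 3) (264, 384, 3)
```

View pics/c7.png

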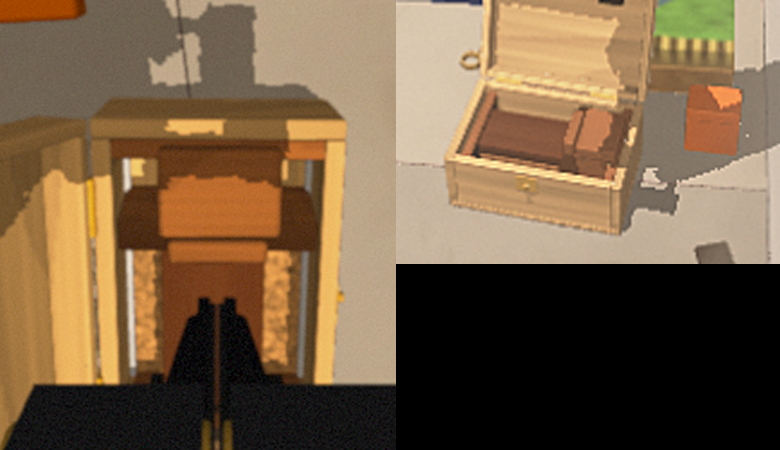

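Run:
```python
from h import *
from scipy.optimize import least_squares
m=load("w7.png")
g=lambda L:np.array([(200+x/1.8-.2,110+y/1.8-.2) for x,y in L])
ax=np.array([np.cos(CASE[2]),np.sin(CASE[2])])
X=lambda uv,z:((onz(m,uv,z)[:,:2]-CASE[:2])@ax).round(4)
print("tab back/front z.09",X(g([(217,241),(217,262)]),.09), "end wall outer/inner",X(g([(217,119),(217,158)]),.076))
for z in (.092,.100,.110,.118): print(z,"head rows 148,180,237",X(g([(217,148),(217,180),(217,237)]),z),"width",np.linalg.norm(np.diff(onz(m,g([(158,235),(281,235)]),z),axis=0)).round(4))
print("tab width",np.linalg.norm(np.diff(onz(m,g([(168,242),(268,242)]),.09),axis=0)).round(4),"rim width",np.linalg.norm(np.diff(onz(m,g([(91,119),(346,122)]),.076),axis=0)).round(4))
im=cv2.imread("pics/w7.png").astype(int)
print("col",[(v,int(im[v,312:318].mean())) for v in range(165,262,2)])
for v in (225,232,238): print(v,im[v-1:v+2,280:365].mean(axis=(0,2)).astype(int).tolist())
```

```text
tab back/front z.09 [-0.0421 -0.0311] end wall outer/inner [-0.0999 -0.0806]
0.092 head rows 148,180,237 [-0.0889 -0.0734 -0.0448] width 0.0599
0.1 head rows 148,180,237 [-0.0906 -0.0755 -0.0475] width 0.0585
0.11 head rows 148,180,237 [-0.0926 -0.078  -0.0508] width 0.0568
0.118 head rows 148,180,237 [-0.0943 -0.08   -0.0535] width 0.0554
tab width 0.0492 rim width 0.124
col [(165, 77), (167, 71), (169, 71), (171, 72), (173, 75), (175, 83), (177, 164), (179, 174), (181, 173), (183, 134), (185, 93), (187, 68), (189, 64), (191, 44), (193, 53), (195, 62), (197, 63), (199, 65), (201, 65), (203, 67), (205, 70), (207, 63), (209, 91), (211, 113), (213, 114), (215, 115), (217, 114), (219, 116), (221, 113), (223, 114), (225, 116), (227, 114), (229, 113), (231, 114), (233, 115), (235, 112), (237, 110), (239, 112), (241, 78), (243, 57), (245, 96), (247, 110), (249, 106), (251, 103), (253, 106), (255, 79), (257, 70), (259, 73), (261, 70)]
225 [53, 50, 51, 49, 47, 50, 52, 54, 78, 98, 111, 115, 116, 116, 117, 116, 115, 114, 116, 118, 117, 114, 116, 116, 116, 113, 115, 119, 117, 114, 116, 116, 116
[... 369 characters left out ...]
4, 116, 115, 114, 115, 114, 114, 115, 116, 114, 113, 115, 115, 113, 116, 114, 115, 114, 114, 113, 116, 115, 115, 115, 114, 114, 115, 113, 114, 117, 117, 114, 113, 114, 113, 112, 114, 113, 112, 113, 114, 115, 115, 111, 111, 117, 113, 113, 110, 107, 101, 83, 53, 46, 52, 50, 48, 49, 44, 50, 50]
238 [47, 45, 48, 45, 46, 43, 45, 48, 69, 86, 99, 114, 117, 113, 113, 115, 113, 115, 115, 114, 114, 115, 112, 113, 111, 111, 115, 110, 109, 112, 112, 111, 113, 110, 111, 111, 113, 110, 108, 112, 110, 111, 109, 109, 111, 110, 107, 110, 109, 110, 110, 109, 109, 108, 110, 107, 107, 111, 106, 108, 110, 107, 109, 110, 108, 108, 108, 108, 109, 107, 107, 108, 105, 102, 90, 72, 53, 47, 47, 49, 48, 46, 49, 47, 50]
```

The numbers confirm the key is home. With head top z = 0.092, the head spans case x = -88.9 to -44.8 mm (expected -88 to -44). The tab back gives a follower joint of 0.0269. Now the lid.

Run:
```python
from h import *
q=down(CASE[2]); w=.011; X=-.02
def tcp(a):
    if a>1.35:
        b=a+np.arctan2(.03,.126); return -.063+.1295*np.cos(b)-w, .076+.1295*np.sin(b)-.015
    return -.063+.112*np.cos(a)-.03*np.sin(a)-w, .076+.112*np.sin(a)+.03*np.cos(a)
A=np.r_[np.arange(1.9,.05,-.13),0.04]
assert all(r.solve_ik(c2w(X,*tcp(a)),q) is not None for a in A)
r.move_to(c2w(X-.03,-.05,.27),q); r.move_to(c2w(X,-.18,.25),q)
print(r.movel(c2w(X,-.18,.166),vel=.15,contact_N=10)); st("behind")
for a in A:
    if r.movel(c2w(X,*tcp(a)),q,vel=.12,contact_N=15): st("contact at a=%.2f"%a)
st("over")
print(r.movel(c2w(X,.038,.1035),vel=.03,contact_N=15)); st("pressed")
r.movel(c2w(X,.038,.25),vel=.25); 
r.move_to(c2w(-.06,0,.33),down(CASE[2]+np.pi/2)); r.dwell(.1); shot("wrist","w8.png"); shot("side","s8.png"); st("clear")
```

```text
False
behind t=47.2 tcp [0.4268 0.0894 0.1665] F [-0.3 -0.6  0.5] gap 0.0004
over t=51.9 tcp [0.4513 0.304  0.1105] F [-0.3  0.4  0.2] gap 0.0004
True
pressed t=52.1 tcp [0.4518 0.305  0.1067] F [-2.6 -3.1 12.1] gap 0.0004
clear t=54.4 tcp [0.4074 0.2722 0.3297] F [-0.5 -0.2  0.6] gap 0.0002
```

Run:
```python
from h import *
q=down(CASE[2])
r.move_to(c2w(-.005,.045,.16),q)
print(r.movel(c2w(-.005,.045,.102),vel=.05,contact_N=28)); st("press2")
r.movel(c2w(-.005,.045,.25),vel=.25)
r.move_to(c2w(-.06,0,.33),down(CASE[2]+np.pi/2)); r.dwell(.1); m,im=shot("wrist","w9.png"); st("clear")
# lid top outline: predicted for shut / ajar, vs image gradient along scan lines crossing the +y edge
g=cv2.cvtColor(im,cv2.COLOR_BGR2GRAY).astype(float)
for a in (0,.05,.1):
    pt=lambda x,o,h:c2w(x,-.063+o*np.cos(a)-h*np.sin(a),.076+o*np.sin(a)+h*np.cos(a))
    print(a,proj(m,[pt(-.1,.126,.03),pt(-.1,0,.03),pt(0,.126,.03),pt(0,0,.03)]).round(1).tolist())
u,v=proj(m,[c2w(0,.063,.106)])[0]; row=int(round(v))
print("row",row,"right",[(c,int(g[row-1:row+2,c].mean())) for c in range(int(u)-14,int(u)+15,2)])
u,v=proj(m,[c2w(0,-.063,.106)])[0]; print("left",[(c,int(g[row-1:row+2,c].mean())) for c in range(int(u)-14,int(u)+15,2)])
# block/key not visible; bystanders: compare side image before/after
a=cv2.imread("pics/side0.png");b=optics.read_camera("side"); 
for n,(x0,y0,x1,y1) in dict(granite=(200,420,245,475),coral=(240,385,265,418),lens=(262,285,278,302),redblk=(350,225,373,252),cobble2=(273,220,300,245)).items():
    print(n,float(np.abs(a[y0:y1,x0:x1].astype(int)-b[y0:y1,x0:x1]).mean().round(1)))
```

```text
True
press2 t=56.9 tcp [0.4671 0.3106 0.1067] F [-2.2 -2.6 11.3] gap 0.0002
clear t=59.1 tcp [0.4075 0.2723 0.3296] F [ 0.1 -0.4 -0.9] gap 0.0002
0 [[387.0, 153.2], [252.1, 153.3], [382.2, 253.7], [257.1, 253.8]]
0.05 [[386.2, 154.0], [250.5, 153.3], [381.5, 255.9], [255.6, 253.8]]
0.1 [[385.1, 154.8], [248.9, 153.3], [380.3, 258.1], [254.1, 253.8]]
row 254 right [(368, 182), (370, 181), (372, 183), (374, 179), (376, 173), (378, 169), (380, 161), (382, 140), (384, 151), (386, 152), (388, 151), (390, 150), (392, 151), (394, 150), (396, 150)]
left [(243, 155), (245, 154), (247, 153), (249, 157), (251, 157), (253, 158), (255, 135), (257, 100), (259, 168), (261, 174), (263, 175), (265, 176), (267, 178), (269, 179), (271, 175)]
granite 8.6
coral 12.1
lens 16.9
redblk 10.1
cobble2 19.8
```

```bash
python3 -c "
from bench import r
r.close_job(); print(r.get_time())"
```

```text
the job is handed in; nothing more can be done
the job is handed in; nothing more can be done
```

I packed the case in the order asked and handed the job in at about 59 s of the 72 s. No verdict is reported.

- **Block:** it lies flat and lengthwise on the cork bed. A second slow push on the follower tab met 4 N, then 6 N, within about 1 mm, so the block was up against the plate.
- **Key:** the wrist picture puts the head at case x = -88.9 to -44.8 mm for a top height of 92 mm (home is -88 to -44). The follower joint measured about 0.027, which is the value for a key fully home. I did not measure the buffer itself.
- **Lid:** I pressed it down twice. Both presses stopped with the fingertips reading 106.7 mm up (106 mm is shut, and readings run about 0.6 mm high). The edges in the last wrist picture match a shut lid to within 1–2 pixels. I had no picture views left, so I did not see the shut lid by eye.

**Checks that disagreed or were weak:**
- **Key press force:** while pressing the key, the wrist force read about 0 N down to the last 3 mm, then 41 N at the stop. It did not show the expected gradual rise to 15–20 N, so I relied on the picture for the key's position.
- **First follower push:** it gave unreliable force readings, which is why I repeated it.
- **Stones, fossil and lens:** comparing the side camera before and after gave small differences of 9–20 grey levels. I put these down to noise and shadow but did not confirm it. The arm was never commanded low near them.

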